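# Click-test the roller-lever limit switch

## Robot

A 6-joint arm with a two-finger parallel gripper is mounted at the origin on the work surface. World frame = base frame: x ahead of the robot, y to its left, z up, the work surface at z = 0. Lengths are in mm, angles in rad, forces in N, time in s.
With the tool pointing down it reaches from about 275 to 1000 mm from the base axis. Payload 8.4 kg.
Tool frame: the origin (TCP) lies at the very end of the fingers, on their centre line; the grasp point (between the pads) lies 19 mm behind it; z points along the fingers, y is the line along which they close (so a half turn about z gives the same grasp; the last joint's range is limited). The gripper opens to 85 mm and grips with 20 to 120 N. Pads are 22 mm wide; open, the fingers measure 114 mm over their backs; the gripper's body (76 mm by 85 mm) begins 54 mm behind the grasp point. The pads swing forward as they close: fully open they stand 13 mm farther back than shut.
Start: joints at [-1.104, 0.353, 1.633, -0, 1.155, -0.002], TCP at [282.384, -557.573, 231.281] pointing down, gripper open.
Joint ranges: [-2.63, 2.63], [-0.92, 2.1], [0.06, 2.66], [-1.3, 4.44], [0, 2.69], [-3.02, 3.02]. Speed limits (rad/s): [2.22, 2.22, 2.79, 3.14, 3.14, 3.14].

## Interface

Orientations are given as [roll, pitch, yaw] about the fixed x, y, z axes, in that order (R = Rz(yaw) Ry(pitch) Rx(roll)).
In Python, from rig import r, vision gives the robot as it stands. The module is installed in compiled form; this text tells all that it offers.
- The arm moves only by the tool play_rows, never from a script. Its argument "steps" is a list of rows, each an object with "delta_pos": the shift along the tool's x, y, z in cm, a list of three; "yaw": the turn about the tool's z in rad; "jaw": the opening in per cent of the stroke, from 0 (shut) to 100 (fully open). A call has exactly 8 rows; each row is the pose to reach, as a shift and turn from the pose commanded when the call began, along the tool's axes at that moment; what a row does not reach only later rows make up. A row lasts 1/10 s, in which the tool goes at most 50 mm and 8.59 degrees, less where a joint would pass 70% of its speed; a pose out of reach is approached as far as the arm can. A call with a gripper value outside its range is refused whole. The fingers move at their own pace and stop on an object; "grip_force" is the grip in N (left out, the last holds). Time passes only in rows, so rows that repeat a pose let the fingers close, or fill a call up. It gives the time, the measured TCP pose, the force, the opening and the grip force at its end, in the units of the state.
- r.sense(): the state, without advancing time (a new reading comes with each control period).
- vision.grab_frame(name): name is "side" or "top" or "wrist"; returns (picture, depth): 480x640x3 uint8, red, green, blue; 480x640 float32, mm along the optical axis (not along the pixel's ray), 0 where there is no reading.
- vision.calibration(name): a dict with "mtx" (3x3 intrinsics, pixels), "extrinsics" (4x4, takes a point from camera to world coordinates). Camera axes: x right, y down, z forward; pixel columns grow to the right and rows downward; lengths in mm; the calibration is good to about 2 mm. A picture is of the moment at which its call begins: read the wrist's pose just before it. calibration takes no time and is no camera call; for the wrist camera it gives the pose at the moment of the call.
- r.sign_off(): hands the job in; it is judged then, once.
Trained networks look in the newest picture that a camera, given by its name, has taken for a name from the list of things; names that differ only in an ending like _2 or _b are one class to them, and where a whole thing is asked for, a point or a joint stands for the part that bears it (a point fixed in the world has none). Each returns a list of dicts, best first, with "conf" (0 to 1); they miss things now and then, are a little off and sometimes report something else, mostly with a low value. They report only what shows in the picture. A call takes as long as a camera call. They do not tell look-alikes from the thing itself.
- vision.cut_out(camera, thing): "region" (480x640 bool, what is visible of it) and "uv" ([column, row] in pixels, amid what is visible of it).
- vision.landmark_of(camera, thing): "uv" ([column, row] in pixels: a listed point, or the origin of a listed thing).
The state is a dict: "clock": time; "qpos": joint angles; "qvel": joint speeds; "joint_efforts": joint torques, N m; "eef_pos": TCP position; "tcp_rot": TCP orientation; "contact_force": force on the tool from outside, world axes, zero at the start; "wrist_torque": the same for the moment, N m; "opening": opening from 0.0 (shut) to 1.0 (fully open); "grasp_force": force on a finger pad.
Only numpy, scipy, OpenCV 4.12 (cv2) and the standard library are available. Lean on these libraries where they do the work, as an engineer would, in place of code of your own. Each camera call takes 0.05 s, during which the arm holds its last target. There are 200 camera calls.

## Task

Three repaired conveyor limit switches stand on the bench for testing. Test the one whose swinging arm carries a roller at its end: push the roller down from above until the switch has clearly clicked, hold it down for half a second or more, then let go so that the arm springs all the way back up. Do not trip the other two switches, the one with the plain thin rod and the one with the push plunger on top.

Things in the scene. Friction and masses are not known exactly. Their poses are not given: they have to be found in the camera images.
- roller_lever (a joint): Swing of the roller switch's steel arm, rad: 0 at rest (arm rising 34 degrees), grows as the roller is pushed down; clicks at 0.40 (roller 25 mm below rest, not felt in the force), hard stop at 0.70 (46 mm). Springs back: 2 N at the roller to start, 3.5 N at the click, 5 N at the stop. Housing: fixed, grey, 40 x 40 mm, top 104 mm above the bench, on a 70 mm square plate, turned up to 46 degrees.
- roller (a point): Centre of the roller, a free-turning black wheel 30 mm across, 16 mm wide, at rest 127.5 mm up. Axes at rest: x along its axle, away from the housing; y level, from pivot to roller; z up. Pivot 58 mm back in y, 39.5 mm lower: pushed down, the roller runs out along y by up to 12 mm. Housing edges 38 mm back in y, 20 mm back in x. A loose spare arm with a roller lies flat on the bench: not it.
- rod_lever (a joint): Swing in rad of the second switch's arm, a plain steel rod 6 mm thick and 100 mm long without a roller, on a housing like the first. 0 at rest, grows as it is pushed down, springs back; it trips at 0.30. The three switches stand in a row across the bench, about 260 mm apart, in any order.
- plunger (a joint): Travel in m of the third switch's push plunger, a 16 mm round domed steel pin standing 18 mm above the top of a housing like the first. 0 at rest, 0.006 fully pressed, springs back; it trips at 0.0035.
Things that resemble listed ones, but are neither listed nor needed, are in the scene too. Leave any green look-alike of the part that bears roller_lever alone.

How it is judged:
By the outcome, as a careful person would: the job done as asked, in the order asked, and still so for the second after the job is handed in, with the robot touching nothing.
It also fails if it takes over 30 s, if anything falls off the work surface, if the arm or the gripper's body presses on something with over 40 N, if the wrist force passes 120 N, or if a joint passes its speed limit or range.

## Working session

There is one attempt and no reset: what is moved stays moved. The work goes in short steps, Python scripts to look and compute and a tool call to move; the robot and the scene stay as the last step left them, time stands still between calls to the robot, and variables do not carry over. Pictures are saved under pics/ and viewed, at most 10 in all, crops included, and the job is handed in when it is done.

Besides the shell and the picture viewer there is one more tool, called as name(argument=value, ...), one argument or row to a line, values as JSON. play_rows: Moves the arm, as the interface text tells. Its arguments: {"type":"object","properties":{"steps":{"type":"array"},"grip_force":{"type":"number"}},"required":["steps"]}

```bash
mkdir -p pics
cat > h.py <<'E'
import numpy as np, cv2
from rig import r, vision
def w(cam,u,v,d):
    c=vision.calibration(cam);K=np.array(c["mtx"]);T=np.array(c["extrinsics"])
    p=np.linalg.inv(K)@[u,v,1]*d
    return (T@[*p,1])[:3]
def cloud(cam,D):
    c=vision.calibration(cam);K=np.array(c["mtx"]);T=np.array(c["extrinsics"])
    v,u=np.mgrid[:480,:640]
    P=np.stack([u,v,np.ones_like(u)],-1)@np.linalg.inv(K).T*D[...,None]
    return P@T[:3,:3].T+T[:3,3]
E
python3 - <<'E'
from h import *
s=r.sense();print(s["clock"],s["eef_pos"],s["tcp_rot"],s["contact_force"])
for c in ["top","side"]:
    im,D=vision.grab_frame(c);cv2.imwrite(f"pics/{c}0.png",im[...,::-1]);np.savez(f"{c}0.npz",im=im,D=D)
    C=cloud(c,D)
    for t in ["roller","roller_lever","rod_lever","plunger"]:
        for o in vision.landmark_of(c,t)[:4]:
            u,v=o["uv"];print(c,t,round(o["conf"],2),np.round([u,v]),C[int(v),int(u)].round())
E
```

```text
0.0 [ 282.16020014 -557.12168757  230.53670726] [-3.14013777e+00 -2.20165191e-05  4.68790866e-01] [0.03097818 0.25925513 0.30013282]
top roller 0.72 [428. 218.] [ 509. -238.  143.]
top roller 0.58 [461. 301.] [ 357. -300.  142.]
top roller 0.54 [507. 229.] [ 494. -391.  133.]Traceback (most recent call last):
  File "<stdin>", line 7, in <module>
ValueError: it knows: roller
```

Run:
```python
from h import *
for c in ["top","side"]:
    im,D=vision.grab_frame(c);cv2.imwrite(f"pics/{c}0.png",im[...,::-1]);np.savez(f"{c}0.npz",im=im,D=D)
    C=cloud(c,D)
    for o in vision.landmark_of(c,"roller")[:4]:
            u,v=o["uv"];print(c,"lm",round(o["conf"],2),np.round([u,v]),C[int(v),int(u)].round())
    for t in ["roller_lever","rod_lever","plunger"]:
        for o in vision.cut_out(c,t)[:4]:
            u,v=o["uv"];print(c,t,round(o["conf"],2),np.round([u,v]),C[int(v),int(u)].round(),o["region"].sum())
```

```text
top lm 0.74 [425. 217.] [ 511. -233.  141.]
top lm 0.64 [459. 302.] [ 355. -297.  140.]
top lm 0.52 [506. 227.] [ 499. -389.  140.]
top roller_lever 0.86 [432. 218.] [ 510. -249.  139.] 309
top roller_lever 0.71 [508. 232.] [ 491. -396.  131.] 323
top roller_lever 0.66 [462. 303.] [ 352. -304.  140.] 273
top rod_lever 0.43 [299. 225.] [514.  11.   0.] 145
top plunger 0.62 [162. 199.] [536. 273. 112.] 49
side lm 0.64 [333. 179.] [ 515. -227.  138.]
side lm 0.51 [414. 182.] [ 352. -293.  132.]
side lm 0.45 [366. 149.] [ 493. -375.  139.]
side roller_lever 0.7 [415. 181.] [ 349. -297.  135.] 225
side roller_lever 0.63 [366. 146.] [ 495. -379.  142.] 181
side roller_lever 0.49 [339. 182.] [ 503. -232.  127.] 211
side rod_lever 0.48 [291. 258.] [503.  -1.  92.] 88
side plunger 0.42 [186. 346.] [539. 280. 125.] 84
```

View pics/top0.png

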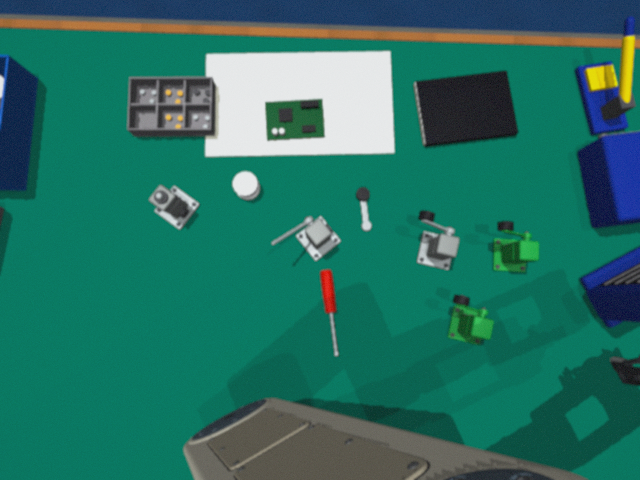

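View pics/side0.png

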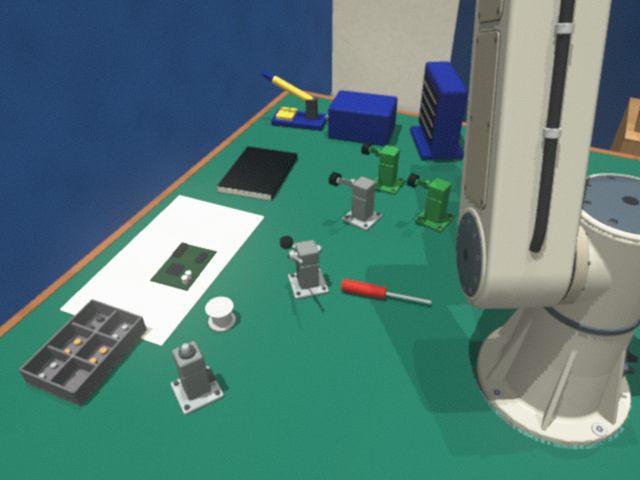

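Candidates for the roller switch in the top picture: the grey one with its roller at (427,216), the green ones at (507,227) and (461,300), and the loose spare arm at (363,205). The grey one fits, since it has a grey housing and stands in the row with the rod switch (315,235) and the plunger switch (165,200). I'll confirm that in a crop and measure it.

Run:
```python
from h import *
a=np.load("top0.npz");b=np.load("side0.npz")
x=cv2.resize(a["im"][190:290,390:490],(400,400),interpolation=cv2.INTER_CUBIC)
y=cv2.resize(b["im"][150:250,310:410],(400,400),interpolation=cv2.INTER_CUBIC)
cv2.imwrite("pics/crop.png",np.hstack([x,y])[...,::-1])
for c,f in (("top",a),("side",b)):
    C=cloud(c,f["D"]);im=f["im"].astype(int)
    X,Y,Z=C[...,0],C[...,1],C[...,2]
    box=(X>430)&(X<560)&(Y<-190)&(Y>-330)
    dark=im.max(-1)<75
    m=box&dark&(Z>105)&(Z<160);p=C[m]
    print(c,"roller",m.sum(),p.min(0).round(),p.max(0).round(),np.median(p,0).round(1))
    if len(p)>5:
        rc=cv2.minAreaRect(p[:,:2].astype(np.float32));print(rc)
    m=box&(im.min(-1)>60)&(abs(Z-104)<6)&(im.max(-1)-im.min(-1)<40);p=C[m]
    print("housing top",len(p),np.median(p,0).round(1),cv2.minAreaRect(p[:,:2].astype(np.float32)))
    m=box&(im.min(-1)>60)&(Z>110)&(im.max(-1)-im.min(-1)<40);print("high grey",C[m].round()[:12].tolist())
```

```text
top roller 124 [ 507. -254.  120.] [ 524. -225.  146.] [ 514.8 -236.8  139.3]
((515.3859252929688, -239.44483947753906), (27.896198272705078, 14.470233917236328), 78.15269470214844)
housing top 436 [ 466.  -286.9  103.2] ((472.08837890625, -286.2281799316406), (61.40988540649414, 45.622806549072266), 6.882888317108154)
high grey [[510.0, -232.0, 127.0], [509.0, -234.0, 128.0], [509.0, -235.0, 132.0], [508.0, -237.0, 134.0], [509.0, -239.0, 132.0], [509.0, -240.0, 134.0], [508.0, -230.0, 127.0], [507.0, -232.0, 131.0], [507.0, -233.0, 133.0], [507.0, -235.0, 134.0], [507.0, -237.0, 132.0], [507.0, -239.0, 133.0]]
side roller 101 [ 503. -248.  116.] [ 523. -220.  145.] [ 511.3 -229.1  136.4]
((511.9265441894531, -234.83216857910156), (28.64881134033203, 18.12299346923828), 74.73014068603516)
housing top 229 [ 463.7 -279.   103.7] ((469.4629821777344, -281.4121398925781), (48.15049743652344, 57.73405838012695), 87.8137435913086)
high grey [[507.0, -236.0, 137.0], [506.0, -239.0, 136.0], [506.0, -244.0, 132.0], [503.0, -244.0, 133.0], [506.0, -235.0, 135.0], [505.0, -237.0, 134.0], [505.0, -242.0, 131.0], [504.0, -245.0, 130.0], [508.0, -232.0, 134.0], [506.0, -234.0, 133.0], [503.0, -234.0, 134.0], [503.0, -238.0, 131.0]]
```

View pics/crop.png

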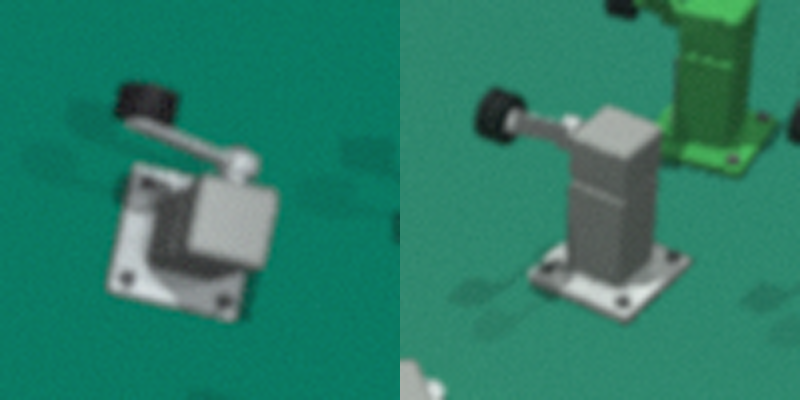

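The crop confirms it: a grey housing with an arm ending in a black roller, at left (145,100) and right (500,115). The roller is at about (513.5, -237), with y along (0.22, 0.97). From that the housing should be at (462,-285), and I measured (466,-287). I'll move above it with the fingers shut.

play_rows(
  steps=[
    {"delta_pos": [3.5,-1.8,0],"yaw": 0,"jaw": 0},
    {"delta_pos": [8,-4.2,0],"yaw": 0,"jaw": 0},
    {"delta_pos": [12.4,-6.5,0],"yaw": 0,"jaw": 0},
    {"delta_pos": [16.8,-8.8,0],"yaw": 0,"jaw": 0},
    {"delta_pos": [21.2,-11.1,0],"yaw": 0,"jaw": 0},
    {"delta_pos": [25.6,-13.4,0],"yaw": 0,"jaw": 0},
    {"delta_pos": [30,-15.7,0],"yaw": 0,"jaw": 0},
    {"delta_pos": [34,-17.8,0],"yaw": 0,"jaw": 0},
  ],
)

```text
clock: 1.4
eef_pos: [506.4, -243.2, 231.6]
tcp_rot: [3.141, -0.0, 0.469]
contact_force: [0.9, 0.0, -0.4]
opening: -0.0
grasp_force: 0.0
```

Run:
```python
from h import *
s=r.sense();print(s["clock"],s["eef_pos"],s["tcp_rot"],s["contact_force"],s["opening"])
R=cv2.Rodrigues(np.zeros(3))[0]
c,q=np.cos(s["tcp_rot"][2]),np.sin(s["tcp_rot"][2])
d=np.array([516,-230.4])-s["eef_pos"][:2];print("to go tool x,y mm",d@[c,q],d@[q,-c])
```

```text
1.4 [ 506.40490384 -243.15166852  231.5692735 ] [ 3.14114089e+00 -4.69971960e-04  4.69161908e-01] [ 0.90222025  0.01562908 -0.38515087] -0.00021165033909316077
to go tool x,y mm 14.323847878333206 -7.0355029859576845
```

play_rows(
  steps=[
    {"delta_pos": [1,-0.5,0],"yaw": 0,"jaw": 0},
    {"delta_pos": [1.4,-0.7,1],"yaw": 0,"jaw": 0},
    {"delta_pos": [1.4,-0.7,3],"yaw": 0,"jaw": 0},
    {"delta_pos": [1.4,-0.7,5],"yaw": 0,"jaw": 0},
    {"delta_pos": [1.4,-0.7,6.5],"yaw": 0,"jaw": 0},
    {"delta_pos": [1.4,-0.7,7.3],"yaw": 0,"jaw": 0},
    {"delta_pos": [1.4,-0.7,7.5],"yaw": 0,"jaw": 0},
    {"delta_pos": [1.4,-0.7,7.5],"yaw": 0,"jaw": 0},
  ],
)

```text
clock: 2.2
eef_pos: [514.3, -233.2, 156.2]
tcp_rot: [-3.141, 0.0, 0.468]
contact_force: [0.2, -0.1, 0.1]
opening: 0.001
grasp_force: 0.0
```

Run:
```python
from h import *
s=r.sense();print(s["clock"],s["eef_pos"],s["contact_force"])
ims=[]
im,_=vision.grab_frame("top");ims.append(cv2.resize(im[170:270,380:480],(400,400)))
im,_=vision.grab_frame("side");ims.append(cv2.resize(im[120:220,290:390],(400,400)))
cv2.imwrite("pics/above.png",np.hstack(ims)[...,::-1])
```

```text
2.2 [ 514.29324017 -233.21557786  156.21379688] [ 0.18556229 -0.14003403  0.13411337]
```

View pics/above.png

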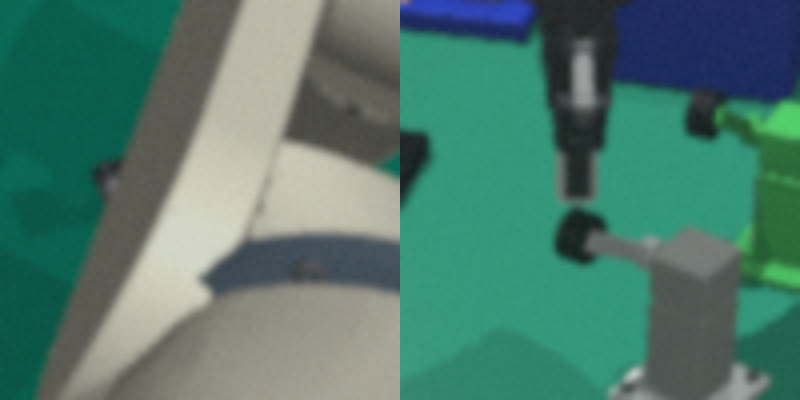

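The right half shows the shut fingertips at (577,185), straight above the roller at (578,235). The left half (top camera) is blocked by the arm. Next I'll press, following the roller's run-out.

play_rows(
  steps=[
    {"delta_pos": [0,0,1],"yaw": 0,"jaw": 0},
    {"delta_pos": [0.2,-0.2,2],"yaw": 0,"jaw": 0},
    {"delta_pos": [0.3,-0.4,3],"yaw": 0,"jaw": 0},
    {"delta_pos": [0.4,-0.5,3.8],"yaw": 0,"jaw": 0},
    {"delta_pos": [0.5,-0.6,4.4],"yaw": 0,"jaw": 0},
    {"delta_pos": [0.5,-0.6,4.8],"yaw": 0,"jaw": 0},
    {"delta_pos": [0.5,-0.6,4.9],"yaw": 0,"jaw": 0},
    {"delta_pos": [0.5,-0.6,4.9],"yaw": 0,"jaw": 0},
  ],
)

```text
clock: 3.1
eef_pos: [516.5, -225.1, 107.3]
tcp_rot: [3.141, -0.0, 0.469]
contact_force: [2.4, 0.8, 3.5]
opening: -0.0
grasp_force: 1.9
```

Run:
```python
from h import *
s=r.sense();print(s["clock"],s["eef_pos"],s["contact_force"])
im,D=vision.grab_frame("side");cv2.imwrite("pics/press.png",cv2.resize(im[130:230,310:410],(500,500))[...,::-1])
```

```text
3.1 [ 516.54172823 -225.06458467  107.34637209] [2.36541286 0.75480565 3.50855017]
```

View pics/press.png

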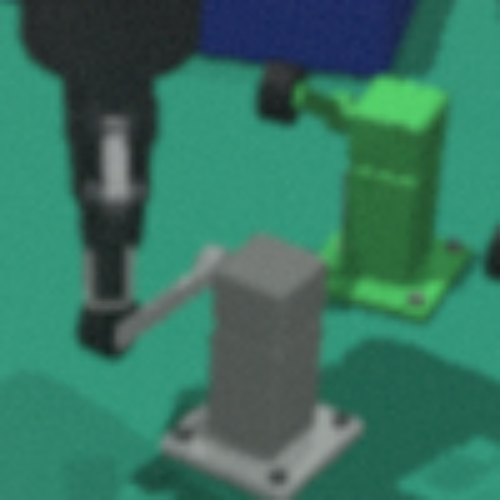

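The fingertips at (108,300) sit on the roller at (105,328), and the arm is swung well down, about 35 mm against the click at 25 mm. I'll hold, then release straight up.

play_rows(
  steps=[
    {"delta_pos": [0,0,0.1],"yaw": 0,"jaw": 0},
    {"delta_pos": [0,0,0.2],"yaw": 0,"jaw": 0},
    {"delta_pos": [0,0,0.2],"yaw": 0,"jaw": 0},
    {"delta_pos": [0,0,0.2],"yaw": 0,"jaw": 0},
    {"delta_pos": [0,0,0.2],"yaw": 0,"jaw": 0},
    {"delta_pos": [0,0,0.2],"yaw": 0,"jaw": 0},
    {"delta_pos": [0,0,0.2],"yaw": 0,"jaw": 0},
    {"delta_pos": [0,0,0.2],"yaw": 0,"jaw": 0},
  ],
)

```text
clock: 3.95
eef_pos: [516.4, -225.0, 105.3]
tcp_rot: [3.141, -0.0, 0.469]
contact_force: [2.2, -0.7, 3.4]
opening: 0.001
grasp_force: 2.0
```

play_rows(
  steps=[
    {"delta_pos": [0,0,-0.8],"yaw": 0,"jaw": 0},
    {"delta_pos": [0,0,-1.8],"yaw": 0,"jaw": 0},
    {"delta_pos": [0,0,-3],"yaw": 0,"jaw": 0},
    {"delta_pos": [0,0,-4.5],"yaw": 0,"jaw": 0},
    {"delta_pos": [0,0,-7],"yaw": 0,"jaw": 0},
    {"delta_pos": [0,0,-10],"yaw": 0,"jaw": 0},
    {"delta_pos": [0,0,-12],"yaw": 0,"jaw": 0},
    {"delta_pos": [0,0,-12],"yaw": 0,"jaw": 0},
  ],
)

```text
clock: 4.75
eef_pos: [517.1, -225.4, 228.7]
tcp_rot: [3.139, -0.002, 0.469]
contact_force: [0.4, 0.1, 0.4]
opening: -0.0
grasp_force: 0.0
```

Run:
```python
from h import *
s=r.sense();print(s["clock"],s["eef_pos"],s["contact_force"])
im,D=vision.grab_frame("side");cv2.imwrite("pics/after.png",im[...,::-1])
C=cloud("side",D)
for o in vision.landmark_of("side","roller"): u,v=o["uv"];print(o["conf"],u,v,C[int(v),int(u)].round())
```

```text
4.75 [ 517.11870277 -225.37739423  228.66593519] [0.3762983  0.13781535 0.41886832]
0.61 332.8 176.8 [ 518. -233.  138.]
0.61 367.5 148.1 [ 492. -378.  137.]
0.59 408.2 178.3 [ 364. -296.  137.]
```

View pics/after.png

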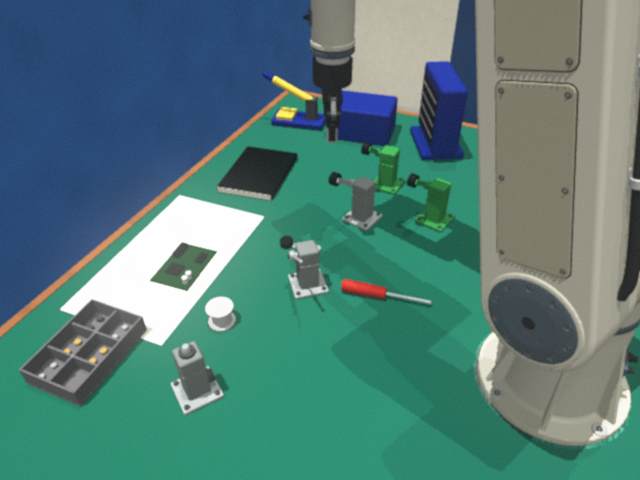

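The roller at (334,179) is back at its rest position, the gripper is clear at (333,130), and nothing else has moved.

```bash
python3 -c "
from rig import r
print(r.sign_off())"
```

```text
the job is handed in; nothing more can be done
None
```

I pushed the grey roller switch about 35–37 mm down, past its 25 mm click, held it there for at least 0.8 s and released it; its arm sprang back to rest, I did not touch the other two switches, and the job is handed in.

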